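Put the pressure washer's detergent feed back into service

TASK

Slide the detergent bottle, spout first, into its bay on the opened pressure washer until it is fully home against the back wall and the spring catch has clicked shut behind it. Only then open the dosing valve: its knob is stuck shut with dried soap, so break it loose with a short firm twist counter-clockwise and turn it on, regrasping as needed, all the way to its open stop. Leave the other things on the bench where they are.

Things in the scene. Friction and masses are not known exactly. Their poses are not given: they have to be found in the camera images.
- bottle_mid (a point): Detergent bottle, flat white plastic cartridge, 0.3 to 0.6 kg: a block 140 mm long (x), 70 mm wide (y), 50 mm high, on its base. This point is the block's middle, 25 mm above the base; x points to the spout end. On top a grip fin 18 mm thick (y), 80 mm long (x from -44 to +36 mm of this point), from 25 to 61 mm above this point.
- spout_tip (a point): Tip of the bottle's spout, a grey tube 26 mm across that stands out 22 mm from the middle of the bottle's front (+x) end, its axis 30 mm above the base; 92 mm ahead of the bottle's centre.
- bay_home (a point): Where the centre of the bottle's underside comes when fully home, on the deck of the washer's black lower shell (50 mm above the bench). x points into the bay, the way the bottle slides, away from the robot; z up. The bay is open above: two grey guide walls 78 mm apart, 30 mm high. A back wall 70 mm beyond this point stops the bottle dead.
- port (a point): Where the spout's tip comes when fully home: 92 mm beyond bay_home, 30 mm above the deck; same axes. The spout passes through an opening in the back wall, 48 mm wide and 50 mm high; a bridge over it (top 64 mm above the deck) keeps the bottle from being lowered in from above.
- catch (a joint): Spring catch, a steel arm outside the right-hand guide wall (seen along the slide) on an upright pin. 0 = shut (rad), swings out to 0.25. Its ramped nose, 14 to 38 mm above the deck, stands 12 mm into the bay just behind where the bottle's rear end comes (3 mm gap). The bottle pushes it aside to about 0.1 on the way in (a push of some 3 to 8 N in all); it springs back to 0 when the rear end has passed.
- catch_nose (a point): Top of the catch's nose, at the flat face that comes behind the bottle.
- dose_valve (a joint): Angle of the dosing valve's knob, rad: 0 = shut, where it starts, stuck; grows counter-clockwise seen from above, stops dead at 3.4 = fully open. Over the first 15 degrees it resists with up to about 0.3 N m and springs back to 0 if let go; then it breaks loose with a jerk, turns easily (0.03 N m) and stays where it is left.
- knob_grip (a point): Grip point of the valve's knob, on its upright axis, 134 mm above the bench. The knob is an upright grey bar, 14 mm thick, 76 mm long, its top 12 mm above this point, its foot (a round hub 48 mm across) 22 mm below. On a round brass valve body 76 mm across, 190 mm right of the bay's centre line. x points along the bar to its pointed end (the other is round) and turns with it.
- washer: The opened pressure washer, fixed: black lower shell 360 x 360 mm, deck 50 mm above the bench, with motor and pump (top about 160 mm) along its far half, wheels at the far corners, bay at front left, valve at front right. Origin under its centre; x points away from the robot.
- oil_bottle: Bystander: round black oil bottle, 72 mm across, 190 mm high, standing; origin at the middle of its underside.
- top_shell: Bystander: the washer's yellow top shell lying open side up, 240 x 180 x 95 mm; origin at the middle of its underside.
- screwdriver: Bystander: screwdriver about 220 mm long lying on the bench; origin near its middle.
- bay_mouth (a point): Middle of the bay's mouth at the deck's front edge, deck level, 130 mm before bay_home; same axes. About 105 mm wide here, narrowed to 78 mm by a flared guide on the left and by the catch's ramp on the right.
Not all that is in view belongs to the job. Of the things like the part that bears bottle_mid, leave any that is blue; of the rest the larger one is meant.

How it is judged:
By the outcome, as a careful person would: the job done as asked, in the order asked, and still so for the second after the job is handed in, with the robot touching nothing.
It also fails if it takes over 72 s, if anything falls off the work surface, if the arm or the gripper's body presses on something with over 40 N, if the wrist force passes 120 N, or if a joint passes its speed limit or range.

ROBOT

A 6-joint arm with a two-finger parallel gripper is mounted at the origin on the work surface. World frame = base frame: x ahead of the robot, y to its left, z up, the work surface at z = 0. Lengths are in m, angles in rad, forces in N, time in s.
With the tool pointing down it reaches from about 0.2 to 0.875 m from the base axis. Payload 3.4 kg.
Tool frame: the origin (TCP) lies midway between the tips of the shut fingers; the grasp point (between the pads) lies bot.hold_point_z behind it (bot.hold_point_z is the distance from the TCP to the grasp point, in m); z points along the fingers, y is the direction in which the jaws open and shut (so a half turn about z gives the same grasp; the last joint's range is limited). The gripper opens to 94 mm and grips with 3 to 60 N. Pads are 16 mm wide; open, the fingers measure 119 mm over their backs; the gripper's body (75 mm by 177 mm) begins 78 mm behind the grasp point.
Start: joints at [-1.3, 0.276, 1.505, -0, 1.361, -0.121], TCP at [0.22, -0.531, 0.205] pointing down, gripper open.
Joint ranges: [-2.89, 2.89], [-0.75, 2.08], [0.22, 2.7], [-1.18, 4.32], [0.11, 2.71], [-2.7, 2.7]. Speed limits (rad/s): [2.57, 2.57, 3.14, 3.14, 3.14, 3.14].

INTERFACE

Orientations are given as a rotation vector (axis times angle).
In Python, from workcell import readout, viewer, order, bot gives the robot as it stands. The module is installed in compiled form; this text tells all that it offers.
- The arm moves only by the tool servo_tool, never from a script. Its argument "targets" is a list of rows, each a list of 7 numbers: the shift along the tool's x, y, z in units of 60 mm (1.0 is 60 mm), then the turn, a rotation vector about the tool's x, y, z in units of 6 degrees (1.0 is 6 degrees), then the opening, from -1 (shut) to 1 (fully open). In form: [[dx, dy, dz, ax, ay, az, claw], ...]. A call has 1 to 10 rows; each row is the pose to reach, as a shift and turn from the pose measured when the call began, along the tool's axes at that moment; what a row does not reach only later rows make up. A row lasts 1/8 s, in which the tool goes at most 62.5 mm and 10.7 degrees, less where a joint would pass 70% of its speed; a pose out of reach is approached as far as the arm can. A call with a gripper value outside its range is refused whole. The fingers move at their own pace and stop on an object; "newtons" is the grip in N (left out, the last holds). Time passes only in rows, so rows that repeat a pose let the fingers close. It gives the time, the measured TCP pose, the force and the opening at its end, in the units of the state.
- readout.state(): the state, without advancing time (a new reading comes with each control period).
- viewer.camera(name): name is "scene" or "top" or "wrist"; returns the picture (400x640x3 uint8, red, green, blue); there is no depth.
- viewer.camera_info(name): a dict with "fx", "fy", "cx", "cy" (pixels), "rvec" (rotation vector, rad) and "tvec" (3), from world to camera coordinates, as OpenCV has them; the wrist camera has in their place "T_tool_cam" (4x4, takes a point from camera to tool coordinates, whose origin is the TCP and whose axes are the flange's). Camera axes: x right, y down, z forward; pixel columns grow to the right and rows downward; lengths in m; the calibration is good to about 2 mm. The wrist camera is an equidistant fisheye: a pixel r from the principal point sees the ray r / f radians off the axis. A picture is of the moment at which its call begins: read the wrist's pose just before it. camera_info takes no time and is no camera call.
- order.hand_in(): hands the job in, once; it reports no verdict.
The state is a dict: "time_s": time; "q": joint angles; "joint_vel": joint speeds; "joint_torque": joint torques, N m; "position": TCP position; "tool_rot": TCP orientation; "wrist_force": force on the tool from outside, world axes, zero at the start; "ft_torque": the same for the moment, N m; "grip_width": finger opening in m.
Only numpy, scipy, OpenCV 4.12 (cv2) and the standard library are available. Lean on these libraries where they do the work, as an engineer would, in place of code of your own. Each camera call takes 0.05 s, during which the arm holds its last target. There are 200 camera calls.

## Working session

There is one attempt and no reset: what is moved stays moved. The work goes in short steps, Python scripts to look and compute and a tool call to move; the robot and the scene stay as the last step left them, time stands still between calls to the robot, and variables do not carry over. Pictures are saved under pics/ and viewed, about 8 in all and at most 12, crops included, and the job is handed in when it is done.

Besides the shell and the picture viewer there is one more tool, called after "Call:" as name(argument=value, ...) on one line, values as JSON. servo_tool: Moves the arm, as the interface text tells. Its arguments: {"type":"object","properties":{"targets":{"type":"array","items":{"type":"array","items":{"type":"number"}}},"newtons":{"type":"number"}},"required":["targets"]}

```bash
mkdir -p pics; python3 - <<'E'
from workcell import readout, viewer, bot
import cv2
for n in("scene","top"):
    cv2.imwrite(f"pics/{n}0.png",viewer.camera(n)[:,:,::-1]); print(n,viewer.camera_info(n))
print(viewer.camera_info("wrist")); print(readout.state(),bot.hold_point_z)
E
```

```text
scene {'fx': 372.99910653508385, 'fy': 372.99910653508385, 'cx': 326.9242868806065, 'cy': 195.1393870857509, 'rvec': array([ 2.2166999 ,  0.60822225, -0.3064389 ]), 'tvec': array([-0.42295558, -0.05609494,  1.39117039])}
top {'fx': 417.74450081931053, 'fy': 417.74450081931053, 'cx': 322.70656672942914, 'cy': 206.14044315158944, 'rvec': array([ 2.21141291, -2.16694144,  0.08623432]), 'tvec': array([0.02224722, 0.48455027, 1.2280876 ])}
{'fx': 309.70691628693146, 'fy': 309.70691628693146, 'cx': 315.57344359784486, 'cy': 205.05548006461186, 'T_tool_cam': array([[ 3.72887996e-04, -9.66293661e-01, -2.57442073e-01,
         7.34468618e-02],
       [ 9.99999508e-01,  5.96881568e-04, -7.91925967e-04,
        -2.01034831e-04],
       [ 9.18895471e-04, -2.57441651e-01,  9.66293409e-01,
        -1.79364247e-01],
       [ 0.00000000e+00,  0.00000000e+00,  0.00000000e+00,
         1.00000000e+00]])}
{'time_s': 0.1, 'q': array([-1.29999438e+00,  2.76532296e-01,  1.50599500e+00, -7.69844072e-06,
        1.36070152e+00, -1.20996557e-01]), 'joint_vel': array([ 1.36036361e-04, -2.91557294e-03, -1.76097574e-03, -9.15003665e-04,
        2.66261950e-04,  7.42414983e-05]), 'joint_torque': array([ 1.36128001e-03, -4.05454659e+01, -2.37778151e+01,  7.02100969e-02,
        2.98555323e-02, -4.75965260e-05]), 'position': array([ 0.21942191, -0.53093881,  0.20469553]), 'tool_rot': array([-3.07990319e+00, -6.11191833e-01,  2.04010553e-04]), 'wrist_force': array([-0.68997013,  0.20784932,  0.15941363]), 'ft_torque': array([-0.03648059,  0.02838029,  0.04451721]), 'grip_width': 0.09404640611214074} 0.0188
```

View pics/scene0.png

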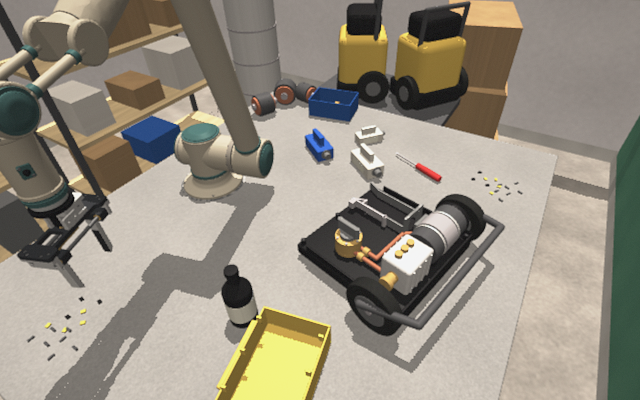

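View pics/top0.png

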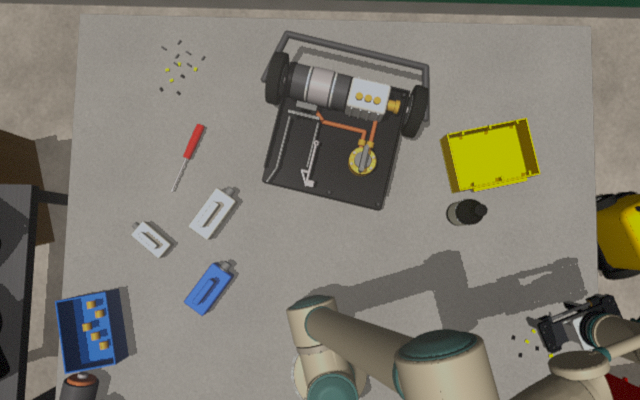

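Candidates in the top picture: a large white one at (212,212), a small white one at (152,239) and a blue one at (210,288). Blue is excluded and the larger of the two whites is meant, so it is the one at (212,212). I'll confirm this in a crop and measure the washer as well.

```bash
python3 - <<'E'
import cv2, numpy as np
im=cv2.imread("pics/top0.png")
def crop(x,y,w,h,s):
    c=cv2.resize(im[y:y+h,x:x+w],None,fx=s,fy=s,interpolation=cv2.INTER_CUBIC)
    for i in range(0,w,10): cv2.putText(c,str(x+i),(i*s,8),0,.3,(0,0,255),1); cv2.line(c,(i*s,10),(i*s,16),(0,0,255),1)
    for i in range(0,h,10): cv2.putText(c,str(y+i),(0,i*s+4),0,.3,(0,0,255),1); cv2.line(c,(22,i*s),(28,i*s),(0,0,255),1)
    return c
cv2.imwrite("pics/bot.png",crop(125,175,125,90,6)); cv2.imwrite("pics/wash.png",crop(255,95,150,120,5))
E
```

```text
(no output)
```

View pics/bot.png

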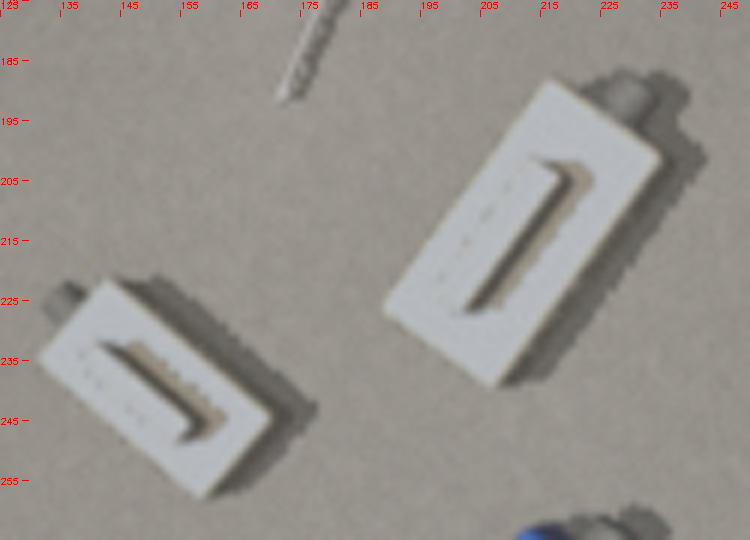

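View pics/wash.png

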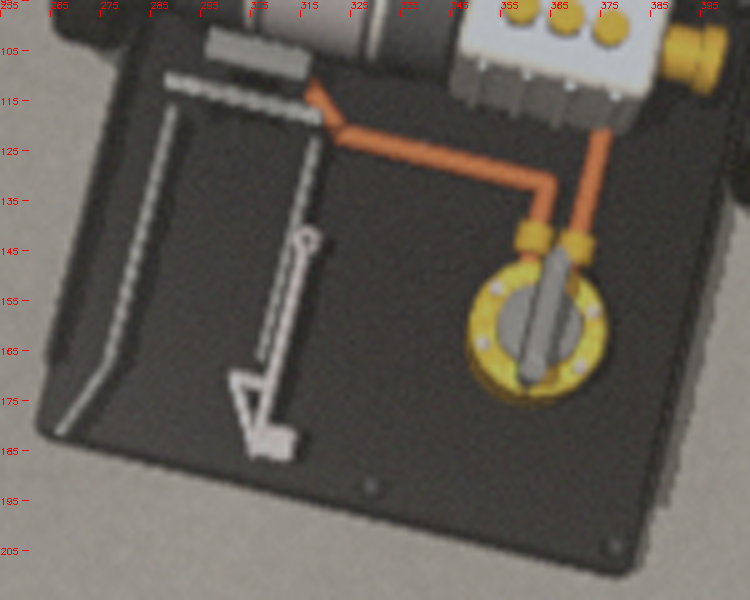

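The crop confirms it: the bottle at about (212,213) is larger than the white one at (152,239), and its spout points up and right to (231,190). The washer's bay lies between walls at about (283,140) and (313,145), with the catch nose at (302,171). The knob is at (364,157). Next I turn these into positions.

```bash
cat > h.py <<'E'
import numpy as np, cv2
from scipy.spatial.transform import Rotation as R
from workcell import readout, viewer, order, bot
def ray(name,uv,z,info=None):
    i=viewer.camera_info(name); Rm=R.from_rotvec(i['rvec']).as_matrix(); o=-Rm.T@i['tvec']
    d=np.array([(uv[0]-i['cx'])/i['fx'],(uv[1]-i['cy'])/i['fy'],1])@Rm
    return o+d*(z-o[2])/d[2]
def wray(uv,z,st):
    i=viewer.camera_info('wrist'); v=np.array([uv[0]-i['cx'],uv[1]-i['cy']]); r=np.hypot(*v); t=r/i['fx']
    d=np.r_[np.sin(t)*v/max(r,1e-9),np.cos(t)]; T=np.eye(4); T[:3,:3]=R.from_rotvec(st['tool_rot']).as_matrix(); T[:3,3]=st['position']
    T=T@i['T_tool_cam']; d=T[:3,:3]@d; o=T[:3,3]; return o+d*(z-o[2])/d[2]
def rel(pos,yaw_y=None,st=None):
    """units row part for target TCP pos, tool down with jaw axis along world angle yaw_y (mod pi, nearest turn)"""
    st=st or readout.state(); Rm=R.from_rotvec(st['tool_rot'])
    sh=Rm.inv().apply(np.array(pos)-st['position'])/.06
    tv=np.zeros(3)
    if yaw_y is not None:
        best=None
        for k in(0,np.pi):
            y=np.array([np.cos(yaw_y+k),np.sin(yaw_y+k),0]); z=np.array([0,0,-1.]); 
            D=R.from_matrix(np.c_[np.cross(y,z),y,z]); rv=(Rm.inv()*D).as_rotvec()
            print('opt',k,np.round(rv/np.radians(6),2))
            if best is None or np.linalg.norm(rv)<np.linalg.norm(best): best=rv
        tv=best/np.radians(6)
    return np.round(np.r_[sh,tv],3)
E
python3 - <<'E'
from h import *
P=lambda l,z:np.array([ray('top',u,z) for u in l])
c=lambda l,ox,oy,s:[(ox+a/s,oy+b/s) for a,b in l]
b=P(c([(550,80),(660,158),(495,388),(383,308)],125,175,6),.05); print(b.round(4)); m=b.mean(0)
ax=(b[0]+b[1]-b[2]-b[3])/2; print('bottle',m.round(4),np.hypot(*ax[:2]),np.degrees(np.arctan2(ax[1],ax[0])))
f=P(c([(535,160),(568,178),(470,310)],125,175,6),.086);print('fin',f.round(4))
w=c([(38,425),(625,575)],255,95,5); d=P(w,.05); print('deck',d.round(4)); e=d[0]-d[1]; print(np.hypot(*e[:2]),np.degrees(np.arctan2(e[1],e[0]))-90)
L=P(c([(172,108),(110,358)],255,95,5),.08); Rr=P(c([(315,140),(262,360)],255,95,5),.08); print('walls',L.round(4),Rr.round(4))
for q in(L,Rr): e=q[0]-q[1]; print(np.degrees(np.arctan2(e[1],e[0])))
k=P(c([(558,248),(530,380),(543,312)],255,95,5),.146); print('knob',k.round(4)); e=k[0]-k[1]; print(np.hypot(*e[:2]),np.degrees(np.arctan2(e[1],e[0])))
bk=P(c([(165,80),(322,118)],255,95,5),.08); print('backwall?',bk.round(4))
n=P(c([(232,378),(258,455)],255,95,5),.088); print('nose',n.round(4))
E
```

```text
[[0.5271 0.3412 0.05  ]
 [0.4904 0.2868 0.05  ]
 [0.3781 0.3619 0.05  ]
 [0.4153 0.4171 0.05  ]]
bottle [0.4527 0.3517 0.05  ] 0.13510485951905157 -33.980941502139416
fin [[0.4854 0.3379 0.086 ]
 [0.4773 0.3221 0.086 ]
 [0.4147 0.3654 0.086 ]]
deck [[ 0.5543  0.2088  0.05  ]
 [ 0.4739 -0.1342  0.05  ]]
0.3522652868515164 -13.201627513108704
walls [[0.7352 0.1333 0.08  ]
 [0.5896 0.1648 0.08  ]] [[0.7184 0.0508 0.08  ]
 [0.5903 0.0784 0.08  ]]
-12.225215885728531
-12.131840581322951
knob [[ 0.6439 -0.0822  0.146 ]
 [ 0.5717 -0.068   0.146 ]
 [ 0.6088 -0.0745  0.146 ]]
0.07362328335456982 -11.092872705457888
backwall? [[0.7515 0.1377 0.08  ]
 [0.7313 0.0471 0.08  ]]
nose [[0.5784 0.0948 0.088 ]
 [0.5349 0.0791 0.088 ]]
```

Washer yaw is about -12.5°, and the bay centre line is at n·p ≈ 0.2465. Now I move above the bottle.

```bash
python3 - <<'E'
from h import *
print(rel([.449,.354,.20],np.radians(56)))
print(rel([.33,-.1,.28]))
E
```

```text
opt 0 [-1.000e-02 -2.000e-02 -2.059e+01]
opt 3.141592653589793 [-0.02  0.01  9.41]
[ 9.168e+00 -1.217e+01  1.000e-01 -1.500e-02  6.000e-03  9.408e+00]
[ 4.446 -5.936 -1.245  0.     0.     0.   ]
```

Call:
servo_tool(targets=[[2.2,-3.0,-1.3,0,0,-5,1],[4.4,-5.9,-1.3,0,0,-10,1],[4.4,-5.9,-1.3,0,0,-10,1],[4.4,-5.9,-1.3,0,0,-10,1],[6.8,-9,-0.6,0,0,-15.5,1],[9.17,-12.17,0.1,0,0,-20.6,1],[9.17,-12.17,0.1,0,0,-20.6,1],[9.17,-12.17,0.1,0,0,-20.6,1],[9.17,-12.17,0.1,0,0,-20.6,1],[9.17,-12.17,0.1,0,0,-20.6,1]], newtons=40)

```text
time_s: 1.35
position: [0.3741, 0.0692, 0.2252]
tool_rot: [1.322, 2.85, 0.002]
wrist_force: [1.0, -0.6, -0.2]
grip_width: 0.0939
```

```bash
python3 - <<'E'
from h import *
print(rel([.449,.354,.20],np.radians(56)),readout.state()['q'],readout.state()['position'])
E
```

```text
opt 0 [ 0.01 -0.   -2.63]
opt 3.141592653589793 [-0.000e+00 -2.000e-02  2.737e+01]
[ 2.817e+00  4.018e+00  4.260e-01  1.100e-02 -3.000e-03 -2.626e+00] [-1.68060910e-03 -3.82640331e-02  1.82813212e+00  1.12808640e-03
  1.35120498e+00 -7.04314824e-01] [0.3741399  0.06920107 0.22523295]
```

Call:
servo_tool(targets=[[1,1.4,0.15,0,0,-1,1],[2,2.8,0.3,0,0,-2,1],[2.82,4.02,0.43,0,0,-2.63,1],[2.82,4.02,0.43,0,0,-2.63,1],[2.82,4.02,0.43,0,0,-2.63,1],[2.82,4.02,0.43,0,0,-2.63,1],[2.82,4.02,0.43,0,0,-2.63,1],[2.82,4.02,0.43,0,0,-2.63,1]])

```text
time_s: 2.35
position: [0.4486, 0.3529, 0.2]
tool_rot: [0.92, 3.004, 0.001]
wrist_force: [0.7, -0.9, 0.0]
grip_width: 0.094
```

```bash
python3 - <<'E'
from h import *
st=readout.state(); im=viewer.camera('wrist')[:,:,::-1]
cv2.imwrite('pics/w1.png',im); np.save('st1.npy',st,allow_pickle=True)
print(st['position'],st['q'],rel([.449,.354,.055],np.radians(56)))
E
```

```text
opt 0 [ 0.01  0.   -0.01]
opt 3.141592653589793 [ 0.000e+00 -2.000e-02  2.999e+01]
[0.44863361 0.3529027  0.20003662] [ 5.44413665e-01  2.72254503e-01  1.52381173e+00  3.39498082e-04
  1.34488127e+00 -4.32322629e-01] [ 0.007  0.013  2.42   0.011  0.    -0.009]
```

View pics/w1.png

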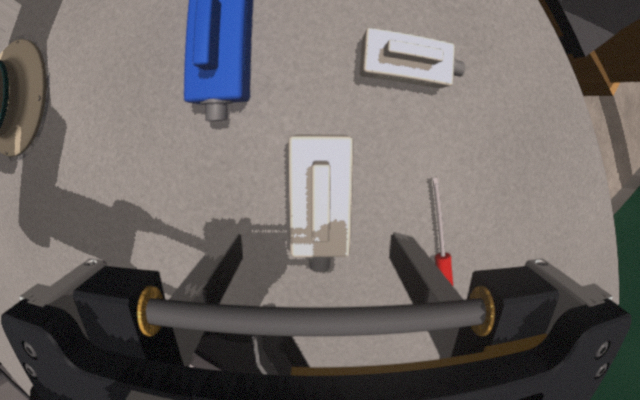

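The wrist view shows the bottle body at about (289..351, 137..257), the fin at (313..330, 164..242) and the spout at (321,265) near the fingers.

```bash
python3 - <<'E'
from h import *
st=np.load('st1.npy',allow_pickle=True).item()
c=np.array([wray(u,.05,st) for u in[(289,137),(352,137),(351,257),(289,257)]]); m=c.mean(0); ax=(c[2]+c[3]-c[0]-c[1])/2
print(c.round(4),m.round(4),np.hypot(*ax[:2]),np.degrees(np.arctan2(ax[1],ax[0])))
f=np.array([wray(u,.086,st) for u in[(313,165),(330,165),(330,242),(313,242)]]);print(f.round(4),f.mean(0))
a=ax/np.linalg.norm(ax); g=m-.004*a; print(g, rel([g[0],g[1],.055]))
E
```

```text
[[0.3806 0.3641 0.05  ]
 [0.4178 0.4195 0.05  ]
 [0.5332 0.3449 0.05  ]
 [0.4926 0.2851 0.05  ]] [0.456  0.3534 0.05  ] 0.1372157357608952 -34.04275004382134
[[0.4161 0.3711 0.086 ]
 [0.4251 0.3845 0.086 ]
 [0.4906 0.3415 0.086 ]
 [0.4809 0.3271 0.086 ]] [0.45318345 0.35605832 0.086     ]
[0.45271474 0.3556455  0.05      ] [-0.029  0.071  2.42   0.     0.     0.   ]
```

Call:
servo_tool(targets=[[-0.03,0.04,0.8,0,0,0,1],[-0.03,0.04,1.6,0,0,0,1],[-0.03,0.04,2.1,0,0,0,1],[-0.03,0.04,2.4,0,0,0,1],[-0.03,0.04,2.4,0,0,0,1],[-0.03,0.04,2.4,0,0,0,-1],[-0.03,0.04,2.4,0,0,0,-1],[-0.03,0.04,2.4,0,0,0,-1],[-0.03,0.04,2.4,0,0,0,-1],[-0.03,0.04,2.4,0,0,0,-1]], newtons=45)

```text
time_s: 3.65
position: [0.4517, 0.3541, 0.0563]
tool_rot: [0.92, 3.003, 0.002]
wrist_force: [0.2, 0.1, -0.1]
grip_width: 0.0478
```

Call:
servo_tool(targets=[[0,0,0,0,0,0,-1],[0,0,0,0,0,0,-1],[0,0,0,0,0,0,-1],[0,0,-0.5,0,0,0,-1],[0,0,-1,0,0,0,-1],[0,0,-1.5,0,0,0,-1],[0,0,-1.5,0,0,0,-1]])

```text
time_s: 4.53
position: [0.4528, 0.3547, 0.1478]
tool_rot: [0.919, 3.001, 0.007]
wrist_force: [-0.7, -0.6, -3.6]
grip_width: 0.0179
```

```bash
python3 - <<'E'
from h import *
# pre-entry: grasp point is ~4mm behind bottle mid; a bay frame
y=np.radians(-12.5); u=np.array([np.cos(y),np.sin(y)]); n=np.array([-u[1],u[0]])
for U in(.395,.62):
  p=u*(U-.004)+n*.2465; print(U,p,rel([p[0],p[1],.12],y+np.pi/2))
print(readout.state())
E
```

```text
opt 0 [ 0.04  0.03 -3.59]
opt 3.141592653589793 [ 0.04 -0.06 26.41]
0.395 [0.4350841  0.15602908] [-1.609 -2.911  0.452  0.044  0.027 -3.591]
opt 0 [ 0.04  0.03 -3.59]
opt 3.141592653589793 [ 0.04 -0.06 26.41]
0.62 [0.65475071 0.10733016] [-5.097 -1.534  0.466  0.044  0.027 -3.591]
{'time_s': 4.525, 'q': array([ 5.43363601e-01,  3.10605985e-01,  1.60240165e+00,  4.45982965e-04,
        1.22323948e+00, -4.33378855e-01]), 'joint_vel': array([-0.0007181 ,  0.03031605,  0.05867238, -0.0001879 , -0.01528242,
       -0.00075921]), 'joint_torque': array([ 7.93675706e-02, -4.41388750e+01, -2.41078269e+01,  4.57257754e-02,
        2.46878592e-01, -6.62537932e-04]), 'position': array([0.45276095, 0.35474102, 0.1478319 ]), 'tool_rot': array([0.91874888, 3.0008377 , 0.00668771]), 'wrist_force': array([-0.74061757, -0.57907465, -3.63056413]), 'ft_torque': array([ 0.04400486, -0.16119557, -0.04201238]), 'grip_width': 0.01785536791831702}
```

Call:
servo_tool(targets=[[-0.6,-1,0,0,0,-1.2,-1],[-1.2,-2,0,0,0,-2.4,-1],[-1.5,-2.97,0,0.04,0.03,-3.6,-1],[-1.5,-2.97,0,0.04,0.03,-3.6,-1],[-1.5,-2.97,0,0.04,0.03,-3.6,-1],[-1.5,-2.97,0.5,0.04,0.03,-3.6,-1],[-1.5,-2.97,0.5,0.04,0.03,-3.6,-1],[-1.5,-2.97,0.5,0.04,0.03,-3.6,-1]])

```text
time_s: 5.52
position: [0.4283, 0.1578, 0.1173]
tool_rot: [0.339, 3.123, 0.001]
wrist_force: [0.3, 0.1, -3.7]
grip_width: 0.0178
```

```bash
python3 - <<'E'
from h import *
st=readout.state(); im=viewer.camera('wrist')[:,:,::-1]; t=viewer.camera('top')[:,:,::-1]
np.save('st2.npy',st,allow_pickle=True); print(st['position'],R.from_rotvec(st['tool_rot']).as_matrix().round(4))
cv2.imwrite('pics/t2f.png',t);cv2.imwrite('pics/w2f.png',im)
c=cv2.resize(t[90:240,220:400],None,fx=4,fy=4,interpolation=cv2.INTER_CUBIC)
cv2.imwrite('pics/t2.png',c); cv2.imwrite('pics/w2.png',im)
E
```

```text
[0.42828968 0.15784598 0.11729558] [[-9.767e-01  2.144e-01  1.000e-04]
 [ 2.144e-01  9.767e-01  9.000e-04]
 [ 1.000e-04  9.000e-04 -1.000e+00]]
```

View pics/t2.png

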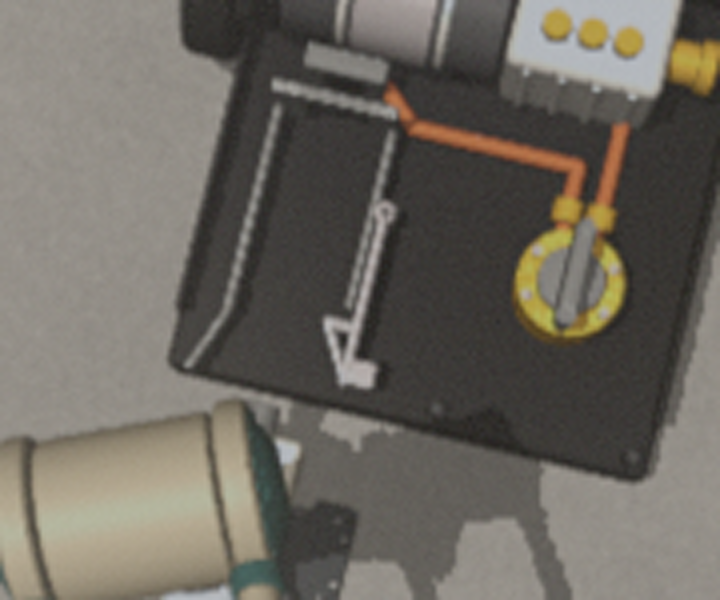

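View pics/w2.png

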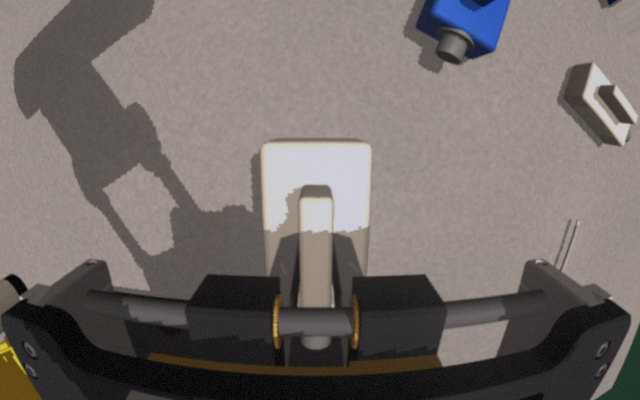

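The top view shows the spout tip at about (286,193), just short of the deck edge. The wrist view shows the bottle's rear edge at (263..371, 143) and the fin held centrally and straight.

```bash
python3 - <<'E'
from h import *
st=np.load('st2.npy',allow_pickle=True).item()
y=np.radians(-12.5); u=np.array([np.cos(y),np.sin(y)]); n=np.array([-u[1],u[0]]); B=lambda p:np.round([p[:2]@u,p[:2]@n,np.degrees(0)],4)[:2]
print('tcp',B(st['position']))
for uv,z in[((263,146),.111),((371,146),.111),((302,190),.147),((332,190),.147),((266,255),.111),((370,255),.111)]: print(uv,B(wray(uv,z,st)))
print('spout',B(ray('top',(286.3,193),.095)))
# front edge of deck & bridge fit in top image: dark/bench boundary
im=cv2.cvtColor(cv2.imread('pics/top0.png'),cv2.COLOR_BGR2GRAY).astype(float)
pts=[]
for c in range(270,372,3):
    col=im[170:225,c]; g=np.diff(cv2.GaussianBlur(col[:,None],(1,3),0)[:,0]); r=170+np.argmax(g)+.5; pts.append(ray('top',(c+.0,r),.05)[:2])
pts=np.array(pts); q=np.polyfit(pts[:,1],pts[:,0],1); res=np.abs(np.polyval(q,pts[:,1])-pts[:,0]); q=np.polyfit(pts[res<.004,1],pts[res<.004,0],1)
print('edge yaw',-np.degrees(np.arctan(q[0])),(res<.004).sum(), 'u at centre',B(np.array([np.polyval(q,.14),.14])))
E
```

```text
tcp [0.384  0.2468]
(263, 146) [0.321  0.2147]
(371, 146) [0.3208 0.2798]
(302, 190) [0.3405 0.2397]
(332, 190) [0.3405 0.2545]
(266, 255) [0.3918 0.2138]
(370, 255) [0.3917 0.2825]
spout [0.4718 0.2431]
edge yaw -12.750551402446472 29 u at centre [0.4899 0.252 ]
```

Call:
servo_tool(targets=[[0,0,0.14,0,0,0,-1],[-0.3,0,0.14,0,0,0,-1],[-0.6,0,0.14,0,0,0,-1],[-0.9,0,0.14,0,0,0,-1],[-1.2,0,0.14,0,0,0,-1],[-1.5,0,0.14,0,0,0,-1],[-1.7,0,0.14,0,0,0,-1],[-1.9,0,0.14,0,0,0,-1],[-2.1,0,0.14,0,0,0,-1],[-2.1,0,0.14,0,0,0,-1]])

```text
time_s: 6.88
position: [0.554, 0.1303, 0.1099]
tool_rot: [0.339, 3.119, 0.002]
wrist_force: [2.2, 1.6, -4.7]
grip_width: 0.0179
```

```bash
cat > s.py <<'E'
from h import *
st=readout.state(); y=np.radians(-12.5); u=np.array([np.cos(y),np.sin(y)]); n=np.array([-u[1],u[0]])
f=st['wrist_force']; p=st['position']; Rm=R.from_rotvec(st['tool_rot']).as_matrix()
print('t',st['time_s'],'U',p[:2]@u,'N',p[:2]@n,'z',p[2],'yaw',np.degrees(np.arctan2(-Rm[1,0],-Rm[0,0])),'Fu',f[:2]@u,'Fn',f[:2]@n,'Fz',f[2],'M',st['ft_torque'].round(2),'g',st['grip_width'],'q6',st['q'][5])
E
python3 s.py
```

```text
t 6.875 U 0.512661052452963 N 0.24706913218346158 z 0.10986310370611146 yaw -12.398674759866003 Fu 1.7510886303460818 Fn 2.0769972057994357 Fz -4.689435624426947 M [ 0.46 -0.44  0.09] g 0.017867031870358614 q6 -1.245955316300906
```

Call:
servo_tool(targets=[[-0.2,0,0.03,0,0,0,-1],[-0.4,0,0.03,0,0,0,-1],[-0.6,0,0.03,0,0,0,-1],[-0.8,0,0.03,0,0,0,-1],[-1.0,0,0.03,0,0,0,-1],[-1.2,0,0.03,0,0,0,-1],[-1.4,0,0.03,0,0,0,-1],[-1.5,0,0.03,0,0,0,-1],[-1.5,0,0.03,0,0,0,-1]])

```text
time_s: 8.0
position: [0.6433, 0.1105, 0.1085]
tool_rot: [0.338, 3.116, 0.001]
wrist_force: [1.7, 2.7, -3.0]
grip_width: 0.0179
```

```bash
python3 s.py
```

```text
t 8.0 U 0.6041512659994621 N 0.24709468784420277 z 0.10850590127610632 yaw -12.394177559630878 Fu 1.0365637027092593 Fn 2.9802568536766305 Fz -3.0457965450528937 M [ 0.4  -0.52 -0.05] g 0.0179180596142358 q6 -1.2906061265818454
```

Call:
servo_tool(targets=[[-0.08,0,0.02,0,0,0,-1],[-0.16,0,0.02,0,0,0,-1],[-0.22,0,0.02,0,0,0,-1],[-0.27,0,0.02,0,0,0,-1],[-0.27,0,0.02,0,0,0,-1]])

```text
time_s: 8.62
position: [0.658, 0.1065, 0.1072]
tool_rot: [0.339, 3.119, -0.0]
wrist_force: [-3.0, 0.1, -1.8]
grip_width: 0.0181
```

```bash
python3 s.py
```

```text
t 8.625 U 0.6192998052570573 N 0.24641527646238504 z 0.10717141229573723 yaw -12.39555975090393 Fu -2.9436431794623448 Fn -0.5350893312260387 Fz -1.7718893599030006 M [ 0.03  0.56 -0.15] g 0.018133462544633275 q6 -1.297377679384964
```

Call:
servo_tool(targets=[[-0.05,0,0.01,0,0,0,-1],[-0.1,0,0.01,0,0,0,-1],[-0.1,0,0.01,0,0,0,-1]])

```text
time_s: 9.0
position: [0.6581, 0.1064, 0.1066]
tool_rot: [-0.338, -3.116, -0.0]
wrist_force: [-12.7, 1.9, 4.3]
grip_width: 0.0177
```

```bash
python3 s.py; python3 - <<'E'
from h import *
t=viewer.camera('top')[:,:,::-1]; s=viewer.camera('scene')[:,:,::-1]
a=cv2.resize(t[90:200,255:345],None,fx=4,fy=4,interpolation=cv2.INTER_CUBIC)
b=cv2.resize(s[170:280,330:430],None,fx=4,fy=4,interpolation=cv2.INTER_CUBIC)
cv2.imwrite('pics/c3.png',np.hstack([a,b]))
E
```

```text
t 9.0 U 0.619494876420841 N 0.2462791694754661 z 0.10664892668062428 yaw -12.387948456082782 Fu -12.789538320837938 Fn -0.8568592947178756 Fz 4.34464478589263 M [ 0.47  1.88 -0.18] g 0.01773502512246403 q6 -1.2998043271967243
```

View pics/c3.png

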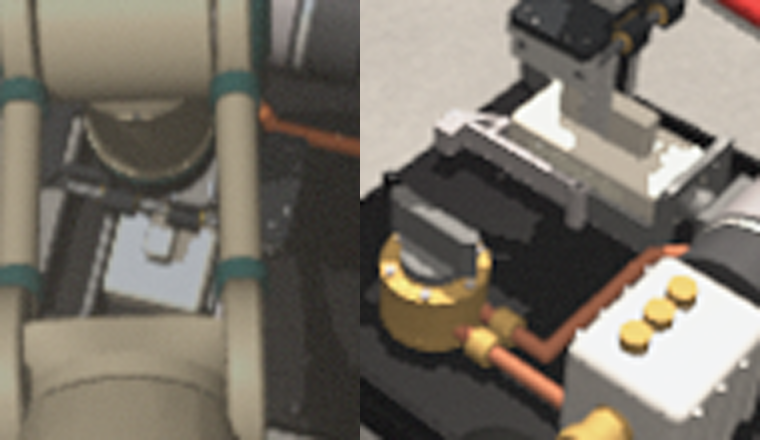

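It's at a hard stop: the position stayed put while Fu rose to -12.8 N, and the catch's side force has gone. In the scene view the catch arm lies flat along the wall. I release and rise.

Call:
servo_tool(targets=[[0,0,0,0,0,0,0.1],[0,0,0,0,0,0,0.1],[0,0,0,0,0,0,0.1],[0,0,-0.6,0,0,0,0.1],[0,0,-1.4,0,0,0,0.1],[0,0,-2.0,0,0,0,0.1],[0.8,0,-2.0,0,0,0,0.1],[1.6,0,-2.0,0,0,0,0.1],[1.7,0,-2.0,0,0,0,0.1],[1.7,0,-2.0,0,0,0,0.1]])

```text
time_s: 10.35
position: [0.5602, 0.1281, 0.228]
tool_rot: [-0.338, -3.119, -0.0]
wrist_force: [-0.4, -0.4, 0.4]
grip_width: 0.0516
```

```bash
python3 s.py; python3 - <<'E'
from h import *
st=readout.state(); np.save('st4.npy',st,allow_pickle=True)
w=viewer.camera('wrist')[:,:,::-1]; s=viewer.camera('scene')[:,:,::-1]; t=viewer.camera('top')[:,:,::-1]; cv2.imwrite('pics/t4.png',t); cv2.imwrite('pics/s4.png',s); cv2.imwrite('pics/w4.png',w)
b=cv2.resize(s[170:270,330:430],None,fx=4,fy=4,interpolation=cv2.INTER_CUBIC)
cv2.imwrite('pics/c4.png',np.hstack([w[:,100:500],b]))
E
```

```text
t 10.35 U 0.5191628392242018 N 0.24631992372779668 z 0.22797984552014366 yaw -12.369219020823449 Fu -0.2818678629692058 Fn -0.5102589799143 Fz 0.4186319386360355 M [ 0.04 -0.11  0.01] g 0.05160556252288853 q6 -1.2520394250529476
```

View pics/c4.png

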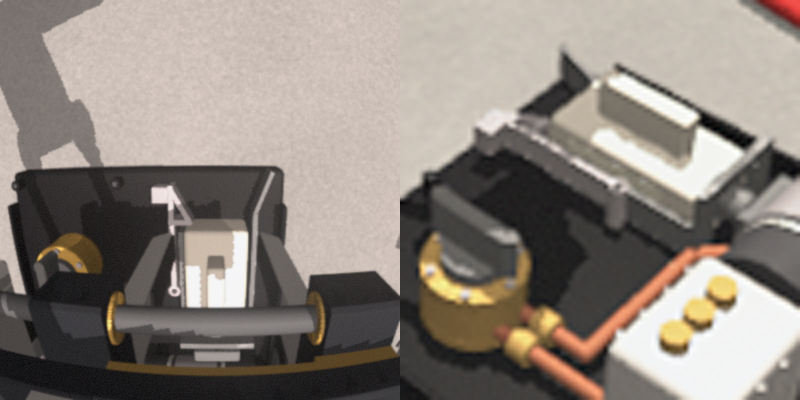

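The bottle is home, with the catch's nose standing behind its rear end at wrist-crop (185,221) and the arm straight along the wall. Next is the knob. Turning counter-clockwise lowers q6, so I pre-turn the tool by half a turn the other way to leave room for one continuous twist.

```bash
python3 - <<'E'
from h import *
print(readout.state()['q'])
# knob from current top & scene via both cams: scene project check
i=viewer.camera_info('scene'); 
for z in(.146,): print(cv2.projectPoints(np.array([[.6083,-.0748,z],[.6439,-.0822,z],[.5717,-.068,z]]),i['rvec'],i['tvec'],np.array([[i['fx'],0,i['cx']],[0,i['fy'],i['cy']],[0,0,1]]),None)[0].squeeze())
print(rel([.6083,-.0748,.20],np.radians(-11.8+90)))
E
```

```text
[ 1.02312279e-01  2.68352639e-01  1.46183907e+00  1.17415696e-03
  1.41699464e+00 -1.25197874e+00]
[[347.58517909 222.20110325]
 [358.08477572 228.69728123]
 [337.05337874 215.95348095]]
opt 0 [-0.01 -0.05 -0.1 ]
opt 3.141592653589793 [-8.00e-02  1.00e-02  2.99e+01]
[-1.501 -3.127  0.446 -0.006 -0.054 -0.103]
```

Call:
servo_tool(targets=[[-0.4,-0.8,0,0,0,1.7,0.3],[-0.8,-1.6,0,0,0,3.4,0.3],[-1.2,-2.4,0,0,0,5.1,0.3],[-1.5,-3.13,0,0,0,6.8,0.3],[-1.5,-3.13,0,0,0,8.5,0.3],[-1.5,-3.13,0,0,0,10.2,0.3],[-1.5,-3.13,0,0,0,11.9,0.3],[-1.5,-3.13,0,0,0,13.6,0.3],[-1.5,-3.13,0,0,0,15,0.3],[-1.5,-3.13,0,0,0,15,0.3]], newtons=60)

```text
time_s: 11.75
position: [0.6092, -0.0756, 0.2262]
tool_rot: [-2.444, -1.967, 0.007]
wrist_force: [-0.3, 0.6, -0.1]
grip_width: 0.0613
```

Call:
servo_tool(targets=[[0,0,0,0,0,1.7,0.5],[0,0,0,0,0,3.4,0.5],[0,0,0,0,0,5.1,0.5],[0,0,0,0,0,6.8,0.5],[0,0,0,0,0,8.5,0.5],[0,0,0,0,0,10.2,0.5],[0,0,0,0,0,11.9,0.5],[0,0,0,0,0,13.6,0.5],[0,0,0,0,0,15,0.5],[0,0,0,0,0,15,0.5]])

```text
time_s: 13.0
position: [0.6097, -0.076, 0.2259]
tool_rot: [3.124, -0.333, -0.01]
wrist_force: [0.2, 0.0, 0.6]
grip_width: 0.0704
```

```bash
python3 - <<'E'
from h import *
st=readout.state(); np.save('st5.npy',st,allow_pickle=True)
w=viewer.camera('wrist')[:,:,::-1]; t=viewer.camera('top')[:,:,::-1]; cv2.imwrite('pics/t5.png',t); cv2.imwrite('pics/w5.png',w)
print(st['q'],st['position'],rel([.6083,-.0748,.117],np.radians(-11.8+90)))
E
```

```text
opt 0 [ 9.000e-02 -1.000e-02  2.994e+01]
opt 3.141592653589793 [ 0.01  0.06 -0.06]
[-2.36570730e-01  3.29430811e-01  1.37620286e+00 -9.68612514e-04
  1.44206565e+00  1.54644551e+00] [ 0.60965924 -0.0759771   0.2258515 ] [-0.012 -0.014  1.816  0.007  0.059 -0.06 ]
```

View pics/w5.png

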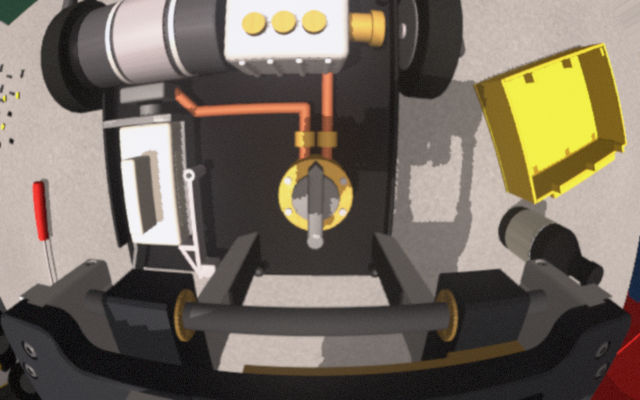

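The wrist view shows the bar from its point at (316,163) to its round end at (316,244), lined up with the tool. The bottle is in the bay with the catch behind it, arm from (190,175) to (203,270).

```bash
python3 - <<'E'
from h import *
st=np.load('st5.npy',allow_pickle=True).item()
a,b=wray((316,163),.146,st),wray((316.5,245),.146,st); print(a,b,(a+b)/2,np.hypot(*(a-b)[:2]),np.degrees(np.arctan2(*(a-b)[1::-1])))
p=[wray(q,.05+.05,st) for q in[(316,157),(316,232),(278,195),(353,195)]]; print(np.round(p,4),(p[2]+p[3])/2)
m=(a+b)/2; print(rel([m[0],m[1],.117],np.arctan2(*(a-b)[1::-1])+np.pi/2))
E
```

```text
[ 0.64908326 -0.08524853  0.146     ] [ 0.57661544 -0.07016194  0.146     ] [ 0.61284935 -0.07770524  0.146     ] 0.07402155392559422 -11.7600529188611
[[ 0.649  -0.0853  0.1   ]
 [ 0.5723 -0.0689  0.1   ]
 [ 0.6194 -0.0395  0.1   ]
 [ 0.6034 -0.114   0.1   ]] [ 0.61142338 -0.07675077  0.1       ]
opt 0 [ 9.000e-02 -1.000e-02  2.993e+01]
opt 3.141592653589793 [ 0.01  0.06 -0.07]
[ 0.072  0.018  1.815  0.007  0.059 -0.067]
```

Call:
servo_tool(targets=[[0.02,0,0.6,0,0.06,-0.05,0.5],[0.02,0,1.2,0,0.06,-0.05,0.5],[0.02,0,1.6,0,0.06,-0.05,0.5],[0.02,0,1.81,0,0.06,-0.05,0.5],[0.02,0,1.81,0,0.06,-0.05,0.5],[0.02,0,1.81,0,0.06,-0.05,-1],[0.02,0,1.81,0,0.06,-0.05,-1],[0.02,0,1.81,0,0.06,-0.05,-1],[0.02,0,1.81,0,0.06,-0.05,-1],[0.02,0,1.81,0,0.06,-0.05,-1]], newtons=60)

```text
time_s: 14.35
position: [0.61, -0.076, 0.1174]
tool_rot: [3.124, -0.324, 0.0]
wrist_force: [0.4, 0.4, 0.5]
grip_width: 0.0238
```

Call:
servo_tool(targets=[[0,0,0,0,0,0,-1],[0,0,0,0,0,0,-1]])

```text
time_s: 14.6
position: [0.6101, -0.0758, 0.1174]
tool_rot: [3.125, -0.325, 0.0]
wrist_force: [0.6, 0.8, -0.2]
grip_width: 0.0134
```

```bash
python3 s.py
```

```text
t 14.6 U 0.6120093396071593 N 0.058087699801578525 z 0.11743565122203435 yaw 168.1404306062363 Fu 0.42854926961721146 Fn 0.9603295718001524 Fz -0.2202503335440666 M [ 0.24 -0.04  0.07] g 0.013434021320074974 q6 1.541329742596436
```

Gripped at 13.4 mm. Now a firm counter-clockwise twist.

Call:
servo_tool(targets=[[0,0,0,0,0,-1.5,-1],[0,0,0,0,0,-3,-1],[0,0,0,0,0,-4.5,-1],[0,0,0,0,0,-5,-1],[0,0,0,0,0,-5,-1]])

```text
time_s: 15.22
position: [0.6102, -0.0768, 0.1174]
tool_rot: [3.1, 0.494, 0.0]
wrist_force: [-0.6, -2.0, -0.9]
grip_width: 0.0135
```

```bash
python3 s.py
```

```text
t 15.225 U 0.6123199587093733 N 0.05712040467617999 z 0.11744881101884942 yaw -161.88354955317894 Fu -0.1639338483611763 Fn -2.121679472797487 Fz -0.926996861028866 M [-0.56  0.01  0.02] g 0.0135402921237779 q6 1.0183370237060367
```

Call:
servo_tool(targets=[[0,0,0,0,0,-1.5,-1],[0,0,0,0,0,-3,-1],[0,0,0,0,0,-4.5,-1],[0,0,0,0,0,-6,-1],[0,0,0,0,0,-7.5,-1],[0,0,0,0,0,-9,-1],[0,0,0,0,0,-10.5,-1],[0,0,0,0,0,-12,-1],[0,0,0,0,0,-13,-1],[0,0,0,0,0,-13,-1]])

```text
time_s: 16.48
position: [0.6124, -0.0782, 0.1175]
tool_rot: [2.096, 2.332, -0.0]
wrist_force: [3.8, -4.0, -2.7]
grip_width: 0.0137
```

```bash
python3 s.py
```

```text
t 16.475 U 0.6147888952056241 N 0.05620095698752741 z 0.11745237104765929 yaw -83.91565275912357 Fu 4.555886865996733 Fn -3.129450490237307 Fz -2.727578104206453 M [-0.43 -0.68 -0.01] g 0.013745109610281527 q6 -0.3425776868391132
```

Call:
servo_tool(targets=[[0,0,0,0,0,-1.5,-1],[0,0,0,0,0,-3,-1],[0,0,0,0,0,-4.5,-1],[0,0,0,0,0,-6,-1],[0,0,0,0,0,-7.5,-1],[0,0,0,0,0,-9,-1],[0,0,0,0,0,-10.5,-1],[0,0,0,0,0,-12,-1],[0,0,0,0,0,-13.3,-1],[0,0,0,0,0,-13.3,-1]])

```text
time_s: 17.73
position: [0.6142, -0.0763, 0.1175]
tool_rot: [0.114, 3.131, -0.001]
wrist_force: [3.7, 2.9, -1.6]
grip_width: 0.0132
```

```bash
python3 s.py
```

```text
t 17.725 U 0.6161927714009858 N 0.058489952033313405 z 0.11749086157674292 yaw -4.160380403786909 Fu 2.992398829148188 Fn 3.6850011905157243 Fz -1.5631187329247447 M [ 0.81 -0.55 -0.  ] g 0.01319852096488405 q6 -1.7351162584390807
```

Call:
servo_tool(targets=[[0,0,0,0,0,-0.6,-1],[0,0,0,0,0,-1.2,-1],[0,0,0,0,0,-1.8,-1],[0,0,0,0,0,-1.8,-1]])

```text
time_s: 18.23
position: [0.6144, -0.0759, 0.1175]
tool_rot: [-0.175, 3.128, -0.0]
wrist_force: [0.3, -0.2, 0.6]
grip_width: 0.0139
```

```bash
python3 s.py
```

```text
t 18.225 U 0.6162476242592054 N 0.058832737288872436 z 0.11746716642833502 yaw 6.396102443825417 Fu 0.3135145447433122 Fn -0.1306278201810641 Fz 0.6112589719848873 M [ 0.1  -0.08 -1.08] g 0.01394727484423485 q6 -1.9200057240966248
```

Mz is -1.08 N m after 198° of turn, so the knob is at its open stop. I release, rise and look.

Call:
servo_tool(targets=[[0,0,0,0,0,0.1,-1],[0,0,0,0,0,0.1,0.4],[0,0,0,0,0,0.1,0.4],[0,0,0,0,0,0.1,0.4],[0,0,0,0,0,0.1,0.4],[0,0,-0.7,0,0,0.1,0.4],[0,0,-1.4,0,0,0.1,0.4],[0.5,0,-2.2,0,0,0.1,0.4],[1.2,0,-2.5,0,0,0.1,0.4],[1.2,0,-2.5,0,0,0.1,0.4]])

```text
time_s: 19.48
position: [0.5403, -0.0842, 0.2695]
tool_rot: [-0.157, 3.126, -0.003]
wrist_force: [0.7, -0.8, 0.4]
grip_width: 0.0658
```

```bash
python3 s.py; python3 - <<'E'
from h import *
st=readout.state(); np.save('st6.npy',st,allow_pickle=True)
w=viewer.camera('wrist')[:,:,::-1]; t=viewer.camera('top')[:,:,::-1]; s=viewer.camera('scene')[:,:,::-1]
b=cv2.resize(s[170:270,330:430],None,fx=4,fy=4,interpolation=cv2.INTER_CUBIC)
cv2.imwrite('pics/w6.png',w); cv2.imwrite('pics/t6.png',t); cv2.imwrite('pics/c6.png',np.hstack([w[:,180:580],b]))
E
```

```text
t 19.475 U 0.5457599255851286 N 0.034731611183824763 z 0.2695228183532811 yaw 5.758305728521935 Fu 0.8228388848700674 Fn -0.663689227207155 Fz 0.37144982358893913 M [ 0.02 -0.13 -0.01] g 0.06579483547469606 q6 -1.9550088398404188
```

View pics/c6.png

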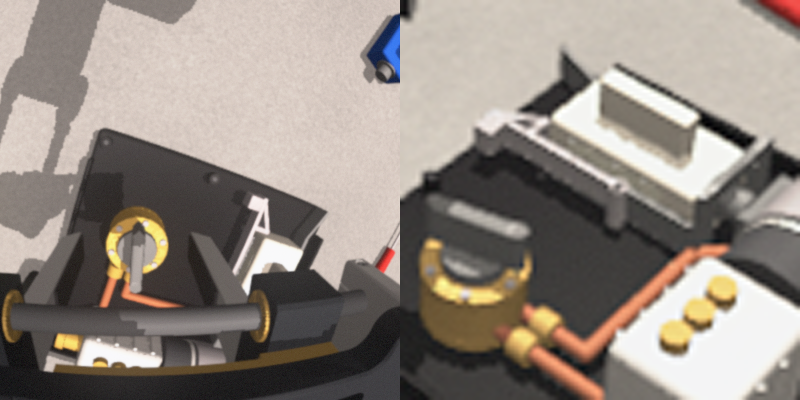

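The knob's point is now on the robot's side at crop (139,228) and its round end at (135,290). The bottle and catch are unchanged. I measure the final bar angle.

```bash
python3 - <<'E'
from h import *
st=np.load('st6.npy',allow_pickle=True).item()
a,b=wray((180+139,227),.146,st),wray((180+135,291),.146,st); y=np.degrees(np.arctan2(*(a-b)[1::-1])); print(a,b,y,'turned',(y+11.8)%360)
im=cv2.imread('pics/w6.png'); cv2.imwrite('pics/k6.png',cv2.resize(im[205:305,270:370],None,fx=6,fy=6,interpolation=cv2.INTER_CUBIC))
E
```

```text
[ 0.56943717 -0.07787651  0.146     ] [ 0.64643442 -0.07429414  0.146     ] -177.33617588264588 turned 194.46382411735414
```

View pics/k6.png

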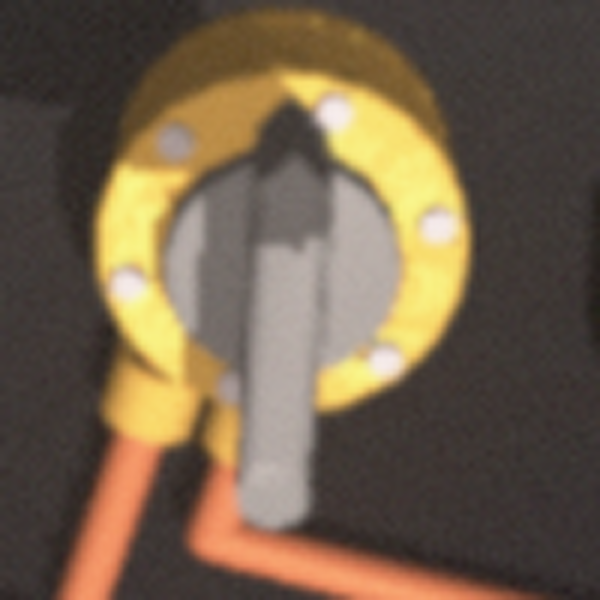

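The bar measures 194–195° turned, which matches the 3.4 rad (194.8°) stop. The gripper is clear of everything, so I hand in.

```bash
python3 -c "
from workcell import order; print(order.hand_in())"
```

```text
the job is handed in; nothing more can be done
None
```

The bottle is home with the catch shut behind it, and the dosing valve is open to its stop. I handed the job in at about 19.5 s of the 72 s limit; `order.hand_in()` gives no verdict.

- **Bottle:** I gripped the larger white bottle by its fin and slid it into the bay until it stopped dead. The arm stopped advancing while the push rose to 12.8 N, and the catch's side force fell from 3 N to about 0. Pictures taken after release show the nose behind the bottle's rear end and the catch arm lying along the guide wall. The catch angle itself was judged only from those pictures and the force drop.
- **Valve:** I broke the knob loose and turned it counter-clockwise to the stop in a single grasp. The gripper had turned 198° by the end, with about 1.1 N m against the stop. The last wrist picture puts the bar at 194–195°, against the stated 194.8°. The 3° difference is probably the grip giving slightly at the stop.
- **Last checks:** At hand-in the gripper was open and clear of everything. I never touched the other things on the bench, but I did not measure their positions again at the end. No check failed.

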